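# Free the dressing jig and seat the emery block

### The job

The magnetic pickup tool was left standing in the clearing bore in the middle of the jig's pocket: pull it out and stand it in the copper cup. Then lower the slate grey emery block into the pocket so that it sits flat, square and fully home; do not drop it, and leave the chrome sleeve, the green scoop and the yellow stone handle where they are.

Things in the scene. Friction and masses are not known exactly. Their poses are not given: they have to be found in the camera images.
- jig: Fixed jig, blue with steel top rim, 150 (x) x 94 (y) x 57 mm high; origin: centre of its underside on the shelf, z up. Centred in its top: a pocket 114 (x) x 54 (y) mm, 12 mm deep, edges chamfered 2 mm; in the middle of the pocket floor an 18 mm round bore runs down to the shelf. A fixed brass knob, 28 mm across, sticks out 28 mm from the +x end, 22 mm above the shelf.
- pocket (a point): Centre of the pocket floor, 45 mm above the shelf and 12 mm below the jig's top; axes as the jig's.
- pickup: Magnetic pickup tool, 180 mm long, loose, about 90 g; starts upright in the jig's bore, foot on the shelf. Origin: centre of its foot (dark magnet end), z along the tool to its top. Magnet 14 mm across from 0 to 16 mm, steel stem 12 mm across to 102 mm, round red handle 18 mm across from 102 to 180 mm.
- pickup_grip (a point): Point on the tool's axis in the red handle, 150 mm from the foot and 30 mm below its top end.
- cup: Fixed upright copper cup, 54 mm across, 46 mm inside, 85 mm high, its inner floor 6 mm above the shelf, with a flat dark foot 72 mm across; origin at the centre of its underside.
- cup_mouth (a point): Centre of the cup's mouth at rim height, 85 mm above the shelf.
- block: Slate grey emery block, loose, 110 mm (x) x 50 mm (y) x 36 mm (z), about 360 g, with a paler band round its middle; lies flat on the shelf. Origin at the centre of its underside, x along its length. It fits the pocket either way round, with 2 mm to spare on each side.
- sleeve: Bystander: upright chrome handle sleeve, a tube 40 mm across and 90 mm high; origin at the centre of its underside.
- scoop: Bystander: green plastic scoop, 165 mm long, 32 mm high; origin under the rear wall of its pan, pan towards +x (to 73 mm), handle towards -x (to -89 mm).
- stone_handle: Bystander: yellow curling stone handle, 165 mm long, 67 mm high; origin on the shelf below its middle, x along its length.

How it is judged (in metres and radians):
On the way, in this order (a step that is already met when the one before it is completed fails the run):
1. The pickup tool is pulled up out of the jig until its foot is above the jig's top (z of pickup in the frame of jig above 0.06 m), for 0.05 s.
2. The pickup tool stands in the copper cup, foot on the cup's floor (within 12 mm), let go (horizontal distance between pickup and cup below 0.023 m and z of pickup in the frame of cup below 0.018 m and angle between pickup's own z axis and vertical below 0.6 rad and contact force between the fingers and pickup below 0.1 N), for 0.2 s.
At the end, for the whole second after the job is handed in: Emery block in the pocket: underside within 2 mm of the floor, flat within 1.4 degrees, centred within 4 mm, square within 4 degrees (either way round), released, at rest. Pickup tool at rest in the copper cup, foot within 12 mm of its floor (it may lean on the rim up to 34 degrees) (z of block in the frame of pocket between -0.002 and 0.002 m and horizontal distance between block and pocket below 0.004 m and angle between the x axis of block and the x axis of pocket, either way round below 0.07 rad and angle between block's own z axis and vertical below 0.025 rad and contact force between the fingers and block below 0.1 N and linear speed of block below 0.01 m/s and horizontal distance between pickup and cup below 0.023 m and z of pickup in the frame of cup below 0.018 m and angle between pickup's own z axis and vertical below 0.6 rad and linear speed of pickup below 0.02 m/s); the robot touches nothing.
It fails at once if The emery block is dropped: it falls free of the fingers faster than 0.45 m/s (a drop of about 10 mm) (linear speed of block above 0.45 m/s and contact force between the fingers and block below 0.1 N).
It fails at once if The chrome sleeve, the green scoop or the yellow stone handle is moved by more than 15 mm (distance of any of sleeve, scoop, stone_handle from where it was at the start of the episode above 0.015 m).
It also fails if it takes over 64 s, if anything falls off the work surface, if the arm or the gripper's body presses on something with over 40 N, if the wrist force passes 120 N, or if a joint passes its speed limit or range.

### The arm

A 7-joint arm with a two-finger parallel gripper is mounted at the origin on the work surface. World frame = base frame: x ahead of the robot, y to its left, z up, the work surface at z = 0. Lengths are in mm, angles in rad, forces in N, time in s.
With the tool pointing down it reaches from about 350 to 900 mm from the base axis. Payload 19.9 kg.
Tool frame: the origin (TCP) lies at the centre of the arm's flange, where the gripper is bolted on; the fingertips stand 173 mm ahead of it and the grasp point (between the pads) lies ahead of it (ctrl.grip_point_offset is the z of the grasp point in the tool frame, in mm); z points along the fingers, y is the line along which they close (so a half turn about z gives the same grasp; the last joint's range is limited). The gripper opens to 85 mm and grips with 20 to 120 N. Pads are 22 mm wide; open, the fingers measure 114 mm over their backs; the gripper's body (76 mm by 85 mm) begins 54 mm behind the grasp point. The pads swing forward as they close: fully open they stand 13 mm farther back than shut.
Start: joints at [1.135, 0.417, -0.01, 1.614, 0.005, 1.111, -0.053], TCP at [239.818, -577.154, 404.66] pointing down, gripper open.
Joint ranges: [-2.81, 2.81], [-0.39, 2.02], [-1.27, 1.25], [0.06, 2.57], [-1.19, 4.33], [0.19, 2], [-2.82, 2.82]. Speed limits (rad/s): [1.89, 1.89, 2.39, 2.39, 3.01, 3.01, 3.01].

### API

Orientations are given as a unit quaternion [w, x, y, z].
In Python, from workcell import ctrl, grab_frame, cut_out gives the robot as it stands. The module is installed in compiled form; this text tells all that it offers.
- The arm moves only by the tool arm_command, never from a script. Its argument "rows" is a list of rows, each a list of 6 numbers: the shift along the world's x, y, z normalised to -1 to 1, where 1 is 10 cm, then the turn, a rotation vector about the world's x, y, z normalised to -1 to 1, where 1 is 180 degrees. In form: [[tx, ty, tz, ax, ay, az], ...]. A call has 1 to 5 rows; each row is the pose to reach, as a shift and turn from the pose commanded when the call began, turning the shorter way round; what a row does not reach only later rows make up. A row lasts 1/8 s, in which the tool goes at most 62.5 mm and 10.7 degrees, less where a joint would pass 70% of its speed; a pose out of reach is approached as far as the arm can. A call with a number of a shift or a turn outside -1 to 1 is refused whole. A call with a gripper value outside its range is refused whole. "claw" is the opening, from 0 (shut) to 1 (fully open), set as the call begins (left out, the last holds). The fingers move at their own pace and stop on an object; "grip_force" is the grip in N (left out, the last holds). Time passes only in rows, so rows that repeat a pose let the fingers close. It gives the time, the measured TCP pose, the force, the opening and the grip force at its end, in the units of the state.
- ctrl.state(): the state, without advancing time (a new reading comes with each control period).
- grab_frame(name): name is "side" or "top" or "wrist"; returns a dict with "pixels" (480x640x3 uint8, blue, green, red), "fovy" (degrees; the focal length in pixels is half the picture's height over the tangent of half this angle, whatever the lens; pixels are square), "cx", "cy" (the principal point, pixels), "world_to_cam" (4x4, takes a point from world to camera coordinates); the wrist camera has in their place "hand_eye" (4x4, takes a point from camera to tool coordinates, whose origin is the TCP and whose axes are the flange's). Camera axes: x right, y down, z forward; pixel columns grow to the right and rows downward; lengths in mm; the calibration is good to about 2 mm. A picture is of the moment at which its call begins: read the wrist's pose just before it. There is no depth.
- ctrl.hand_in(): hands the job in; it is judged then, once.
Trained networks look in a picture, given as the dict that the camera call returned (one of the last four; its "shot" number tells which), for a name from the list of things; names that differ only in an ending like _2 or _b are one class to them, and where a whole thing is asked for, a point or a joint stands for the part that bears it (a point fixed in the world has none). Each returns a list of dicts, best first, with "conf" (0 to 1); they miss things now and then, are a little off and sometimes report something else, mostly with a low value. They report only what shows in the picture. A call takes as long as a camera call.
- cut_out(target, picture): "mask" (480x640 bool, what is visible of it) and "pixel" ([column, row] in pixels, amid what is visible of it).
The state is a dict: "time": time; "joints": joint angles; "joint_velocities": joint speeds; "joint_efforts": joint torques, N m; "ee_pos": TCP position; "tcp_rot": TCP orientation; "force": force on the tool from outside, world axes, zero at the start; "wrist_torque": the same for the moment, N m; "width": opening from 0.0 (shut) to 1.0 (fully open); "finger_force": force on a finger pad.
Only numpy, scipy, OpenCV 4.12 (cv2) and the standard library are available. Lean on these libraries where they do the work, as an engineer would, in place of code of your own. Each camera call takes 0.05 s, during which the arm holds its last target. There are 200 camera calls.

## Working session

There is one attempt and no reset: what is moved stays moved. The work goes in short steps, Python scripts to look and compute and a tool call to move; the robot and the scene stay as the last step left them, time stands still between calls to the robot, and variables do not carry over. Pictures are saved under pics/ and viewed, at most 10 in all, crops included, and the job is handed in when it is done.

Besides the shell and the picture viewer there is one more tool, called after "Call:" as name(argument=value, ...), one argument or row to a line, values as JSON. arm_command: Moves the arm, as the interface text tells. Scaled input: -1 to 1 covers 10 cm each way for a shift and 180 degrees each way for a turn. Its arguments: {"type":"object","properties":{"rows":{"type":"array","items":{"type":"array","items":{"type":"number","minimum":-1,"maximum":1}}},"claw":{"type":"number"},"grip_force":{"type":"number"}},"required":["rows"]}

```bash
mkdir -p pics; cat > h.py <<'E'
import numpy as np, cv2
from workcell import ctrl, grab_frame, cut_out
def K(p):
    f=240/np.tan(np.radians(p["fovy"])/2); return f,p["cx"],p["cy"]
def ray(p,px):
    f,cx,cy=K(p); M=np.array(p["world_to_cam"]); R,t=M[:3,:3],M[:3,3]
    d=R.T@np.array([(px[0]-cx)/f,(px[1]-cy)/f,1]); return -R.T@t,d
def atz(p,px,z):
    o,d=ray(p,px); return o+d*(z-o[2])/d[2]
def proj(p,X):
    f,cx,cy=K(p); M=np.array(p["world_to_cam"]); c=np.atleast_2d(X)@M[:3,:3].T+M[:3,3]
    return c[:,:2]/c[:,2:]*f+[cx,cy]
E
python3 - <<'E'
from h import *
print(ctrl.state(), ctrl.grip_point_offset)
a=[]
for n in ("side","top"):
    p=grab_frame(n); cv2.imwrite(f"pics/{n}0.png",p["pixels"]); print(n,p["fovy"],p["cx"],p["cy"],ray(p,(p["cx"],p["cy"])),{k for k in p})
    for t in ("jig","pickup","cup","block","sleeve","scoop","stone_handle"):
        r=cut_out(t,p)
        for q in r[:2]:
            m=q["mask"].astype(np.uint8); print(t,round(q["conf"],2),q["pixel"],m.sum(),cv2.boundingRect(m),cv2.minAreaRect(cv2.findNonZero(m)), atz(p,q["pixel"],0).round(0))
E
```

```text
{'time': 0.0, 'joints': array([ 1.13550874,  0.41798727, -0.01031016,  1.61418349,  0.00470175,
        1.11072252, -0.05299126]), 'joint_velocities': array([-8.66425535e-05,  1.06749130e-03,  1.48352883e-03, -1.34084894e-03,
       -1.14230307e-03,  1.14120118e-03, -9.23800056e-04]), 'joint_efforts': array([-5.11163435e-04, -8.64443350e+01,  6.78542331e-01, -4.34888864e+01,
        1.91136100e-02,  7.60978670e-03,  6.55659778e-05]), 'ee_pos': array([ 239.75945745, -577.03104415,  404.04789012]), 'tcp_rot': array([-6.15348210e-04,  9.80676376e-01,  1.95635985e-01, -1.70024247e-04]), 'force': array([-1.33505882, -0.39848918,  0.29398896]), 'wrist_torque': array([ 0.01426638, -0.00959938,  0.04356029]), 'finger_force': 0.0, 'width': 0.9994664373173269} 154.70000000000002
side 46.01760507035311 326.02184734169737 245.363655384173 (array([365.52409626, 868.52585698, 767.03618299]), array([ 0.23287319, -0.76681237, -0.59813783])) {'world_to_cam', 'fovy', 'cx', 'cy', 'shot', 'pixels'}
jig 0.85 [350.6, 287.0] 3954 (301, 258, 91, 55) ((346.45440673828125, 284.7757873535156), (91.154457092285
[... 1918 characters left out ...]
) [574.  36.   0.]
sleeve 0.92 [170.7, 208.8] 553 (155, 198, 31, 24) ((169.9569091796875, 209.76724243164062), (30.988323211669922, 20.877727508544922), 23.198591232299805) [692. 344.   0.]
scoop 0.65 [476.1, 206.7] 1619 (458, 155, 39, 80) ((471.8529968261719, 193.4117889404297), (78.33900451660156, 33.95498275756836), 75.96376037597656) [ 704. -309.    0.]
scoop 0.31 [315.2, 266.9] 3645 (286, 222, 63, 91) ((314.987548828125, 264.7033386230469), (87.66971588134766, 47.79642105102539), 75.0685806274414) [571.  32.   0.]
stone_handle 0.76 [304.3, 194.4] 1121 (299, 138, 29, 81) ((313.20904541015625, 177.82052612304688), (80.6314697265625, 25.309099197387695), 87.22978973388672) [726.  58.   0.]
```

```bash
python3 - <<'E'
import cv2
a=cv2.imread("pics/top0.png")[120:360,130:530]; cv2.imwrite("pics/t0c.png",cv2.resize(a,None,fx=2,fy=2,interpolation=2))
a=cv2.imread("pics/side0.png")[140:440,180:480]; cv2.imwrite("pics/s0c.png",cv2.resize(a,None,fx=2,fy=2,interpolation=2))
E
```

```text
(no output)
```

View pics/t0c.png

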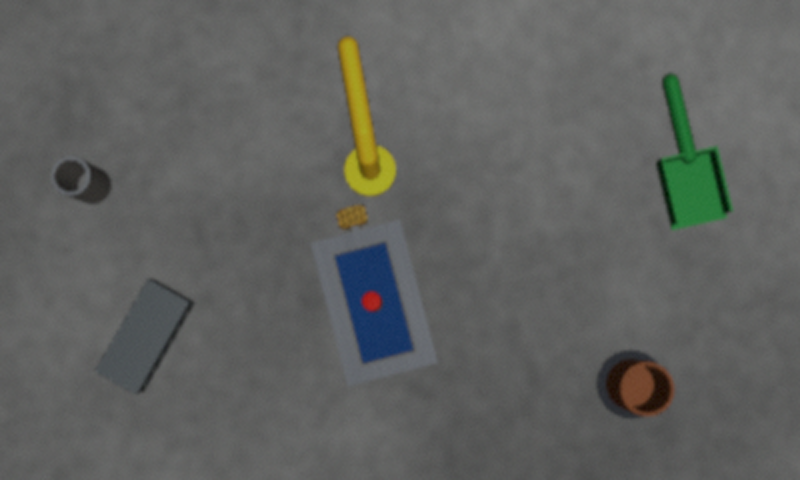

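View pics/s0c.png

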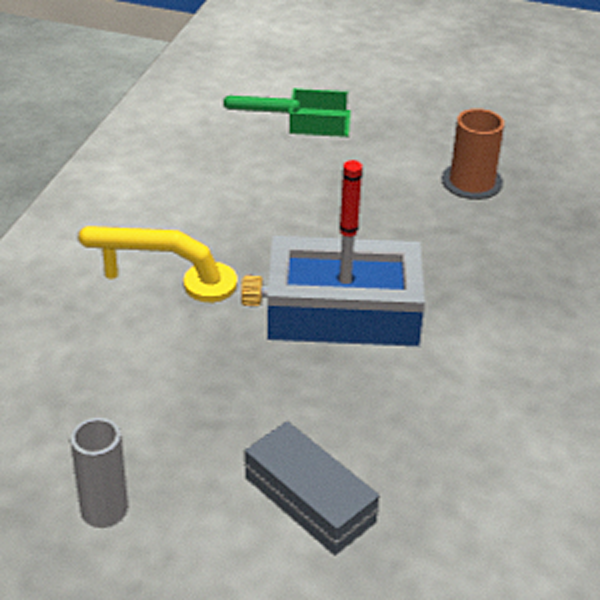

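The top crop shows the jig rim corners at about (313,241), (401,222), (436,362), (349,384), the red tool top at (371,301), the cup mouth at (644,388), and the block top corners at (151,280), (192,301), (140,391), (97,369). The side crop shows the tool upright with its top at (352,165), the cup mouth at (480,122), and the block at the bottom.

```bash
python3 - <<'E'
from h import *
t=grab_frame("top"); s=grab_frame("side")
T=lambda x,y,z:atz(t,(130+x/2,120+y/2),z)[:2].round(1)
S=lambda x,y,z:atz(s,(180+x/2,140+y/2),z)[:2].round(1)
def sq(c,l=0):
    c=np.array(c); print("ctr",c.mean(0),"sides",np.linalg.norm(c-np.roll(c,-1,0),axis=1).round(1),"ang",[np.degrees(np.arctan2(*(c[i]-c[j])[::-1])).round(1) for i,j in ((0,3),(1,2))])
sq([T(313,241,57),T(401,222,57),T(436,362,57),T(349,384,57)])
sq([T(337,255,57),T(386,243,57),T(413,350,57),T(361,363,57)])
sq([S(271,300,57),S(274,238,57),S(421,243,57),S(424,302,57)])
sq([T(151,280,36),T(192,301,36),T(140,391,36),T(97,369,36)])
sq([S(245,454,36),S(289,422,36),S(379,494,36),S(336,541,36)])
print("tool",T(371,301,180),S(352,165,180)," cup",T(644,388,85),S(480,122,85), "foot",T(632,384,0))
print("stone",T(348,45,60),T(370,170,5),"sleeve",T(72,176,90))
E
```

```text
ctr [561.9   26.85] sides [ 91.7 146.3  90.6 149.4] ang [np.float64(15.0), np.float64(14.7)]
ctr [561.275  27.325] sides [ 51.3 111.8  54.2 112. ] ang [np.float64(13.4), np.float64(14.8)]
ctr [560.875  32.475] sides [ 95.4 149.4  90.6 145.6] ang [np.float64(18.0), np.float64(16.2)]
ctr [525.05 263.7 ] sides [ 47.9 106.3  50.1 106.6] ang [np.float64(-30.1), np.float64(-28.9)]
ctr [523.85 273.65] sides [ 51.9 106.   59.  113.5] ang [np.float64(-31.8), np.float64(-28.5)]
tool [561.4  28.2] [563.5  30.7]  cup [ 480.3 -239.9] [ 481.2 -236.9] foot [ 479.5 -244.8]
stone [824.9  57.6] [702.8  34.6] sleeve [683.1 329.4]
```

Call:
arm_command(
  rows=[
    [0.46,0.865,0,0,0,0],
    [0.46,0.865,0,0,0,0],
    [0.46,0.865,0,0,0,0],
  ],
  claw=1,
  grip_force=40,
)

```text
time: 1.27
ee_pos: [287.5, -488.6, 405.1]
tcp_rot: [-0.0, 0.98, 0.197, 0.0]
force: [0.5, -0.7, -0.5]
width: 0.997
finger_force: 0.0
```

Call:
arm_command(
  rows=[
    [0.46,0.865,0,0,0,0],
    [0.46,0.865,0,0,0,0],
    [0.46,0.865,0,0,0,0],
  ],
)

```text
time: 1.65
ee_pos: [332.9, -402.7, 405.0]
tcp_rot: [0.0, 0.98, 0.197, 0.0]
force: [-0.3, 0.0, -0.1]
width: 0.999
finger_force: 0.0
```

Call:
arm_command(
  rows=[
    [0.46,0.865,0,0,0,0],
    [0.46,0.865,0,0,0,0],
    [0.46,0.865,0,0,0,0],
  ],
)

```text
time: 2.02
ee_pos: [378.6, -316.8, 404.9]
tcp_rot: [0.0, 0.98, 0.197, 0.0]
force: [-1.1, -0.6, -0.1]
width: 1.004
finger_force: 0.0
```

Call:
arm_command(
  rows=[
    [0.46,0.865,0,0,0,0],
    [0.46,0.865,0,0,0,0],
    [0.46,0.865,0,0,0,0],
  ],
)

```text
time: 2.4
ee_pos: [424.5, -230.8, 404.7]
tcp_rot: [-0.0, 0.98, 0.197, 0.0]
force: [0.0, -0.5, -0.5]
width: 1.0
finger_force: 0.0
```

Call:
arm_command(
  rows=[
    [0.46,0.865,0,0,0,0],
    [0.46,0.865,0,0,0,0],
    [0.46,0.865,0,0,0,0],
  ],
)

```text
time: 2.78
ee_pos: [470.5, -144.7, 404.6]
tcp_rot: [-0.0, 0.981, 0.196, 0.0]
force: [-0.7, -1.4, 0.7]
width: 1.001
finger_force: 0.0
```

Call:
arm_command(
  rows=[
    [0.46,0.865,0,0,0,0],
    [0.46,0.865,0,0,0,0],
    [0.46,0.865,0,0,0,0],
  ],
)

```text
time: 3.15
ee_pos: [516.6, -58.5, 404.4]
tcp_rot: [-0.0, 0.981, 0.196, -0.0]
force: [0.6, -0.3, 0.0]
width: 1.0
finger_force: 0.0
```

```bash
cat >> h.py <<'E'
from scipy.spatial.transform import Rotation as Ro
def wrist(name=None):
    s=ctrl.state(); p=grab_frame("wrist"); T=np.eye(4); q=s["tcp_rot"]
    T[:3,:3]=Ro.from_quat([q[1],q[2],q[3],q[0]]).as_matrix(); T[:3,3]=s["ee_pos"]
    p["world_to_cam"]=np.linalg.inv(T@np.array(p["hand_eye"]))
    if name: cv2.imwrite(f"pics/{name}.png",p["pixels"])
    return p
E
python3 - <<'E'
from h import *
p=wrist("w1"); print(p["hand_eye"].round(2), p["fovy"])
for t in ("jig","pickup","cup"):
    for q in cut_out(t,p)[:2]: print(t,q["conf"],q["pixel"],cv2.boundingRect(q["mask"].astype(np.uint8)),atz(p,q["pixel"],57).round(0))
print(proj(p,[[562,29,180],[561.5,28.5,57],[561.5,28.5,45]]))
E
```

```text
[[ 0.   -0.95 -0.3  77.6 ]
 [ 1.    0.    0.   -0.41]
 [-0.   -0.3   0.95 30.44]
 [ 0.    0.    0.    1.  ]] 64.15957197914162
jig 0.57 [247.8, 101.3] (178, 0, 133, 225) [583.  30.  57.]
pickup 0.81 [204.6, 128.9] (171, 107, 83, 39) [551.  55.  57.]
cup 0.93 [488.6, 312.4] (432, 270, 100, 99) [ 497. -234.   57.]
[[190.12794277 130.23992248]
 [240.7289356  129.42914078]
 [243.60500647 129.30127927]]
```

View pics/w1.png

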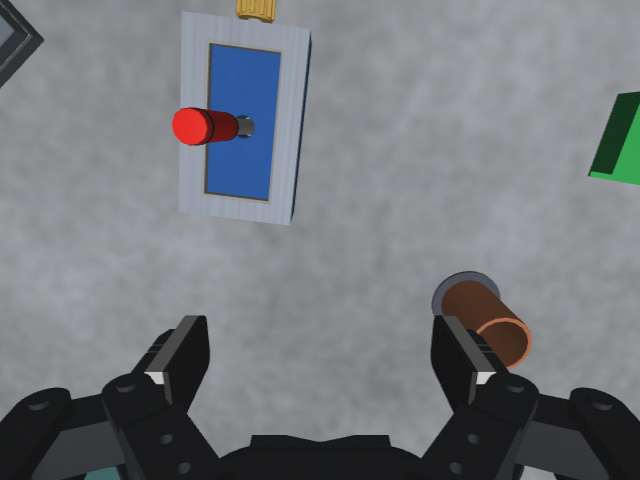

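The wrist view shows the tool's red top at about (192,126), the jig rim corners at (182,11), (312,31), (291,224), (179,212), the pocket corners at (210,43), (281,51), (269,201), (204,193), and the cup mouth centred near (505,343).

```bash
python3 - <<'E'
from h import *
p=wrist()
def sq(cs,z):
    c=np.array([atz(p,q,z)[:2] for q in cs]); print("ctr",c.mean(0).round(1),"sides",np.linalg.norm(c-np.roll(c,-1,0),axis=1).round(1),"ang",[np.degrees(np.arctan2(*(c[i]-c[j])[::-1])).round(1) for i,j in ((0,3),(1,2))])
sq([(182,11),(312,31),(291,224),(179,212)],57)
sq([(210,43),(281,51),(269,201),(204,193)],57)
print(atz(p,(192,126),180),atz(p,(505,343),85)); print(ctrl.state()["ee_pos"])
E
```

```text
ctr [562.6  26.6] sides [ 95.3 147.7  94.9 150.2] ang [np.float64(15.3), np.float64(15.1)]
ctr [563.   26.8] sides [ 52.9 114.2  54.2 113. ] ang [np.float64(15.0), np.float64(15.6)]
[563.44089041  26.44453133 180.        ] [ 483.05681206 -245.94664113   85.        ]
[515.49801174 -60.06408644 404.61873461]
```

Call:
arm_command(
  rows=[
    [0.47,0.86,0,0,0,0],
    [0.47,0.86,0,0,0,0],
    [0.47,0.86,0,0,0,0],
  ],
)

```text
time: 3.78
ee_pos: [563.4, 29.2, 404.5]
tcp_rot: [-0.0, 0.98, 0.197, 0.0]
force: [-0.0, -0.1, -0.6]
width: 1.001
finger_force: 0.0
```

Call:
arm_command(
  rows=[
    [0,0,-0.5,0,0,0],
    [0,0,-0.98,0,0,0],
    [0,0,-0.98,0,0,0],
    [0,0,-0.98,0,0,0],
  ],
)

```text
time: 4.28
ee_pos: [563.3, 27.1, 308.5]
tcp_rot: [0.0, 0.981, 0.195, 0.001]
force: [1.0, -0.5, -0.0]
width: 0.999
finger_force: 0.0
```

```bash
python3 - <<'E'
from h import *
p=wrist("w2"); print(ctrl.state()["ee_pos"])
q=cut_out("pickup",p)[0]; m=q["mask"].astype(np.uint8); print(q["conf"],cv2.minAreaRect(cv2.findNonZero(m)),q["pixel"]); print(proj(p,[[562.8,27.5,180]]), atz(p,q["pixel"],180))
E
```

```text
[563.40665529  27.37028885 308.80113699]
0.84 ((312.0, 324.5), (173.0, 56.0), 90.0) [312.7, 341.8]
[[318.86062374 394.05776362]] [578.88150901  36.09834756 180.        ]
```

View pics/w2.png

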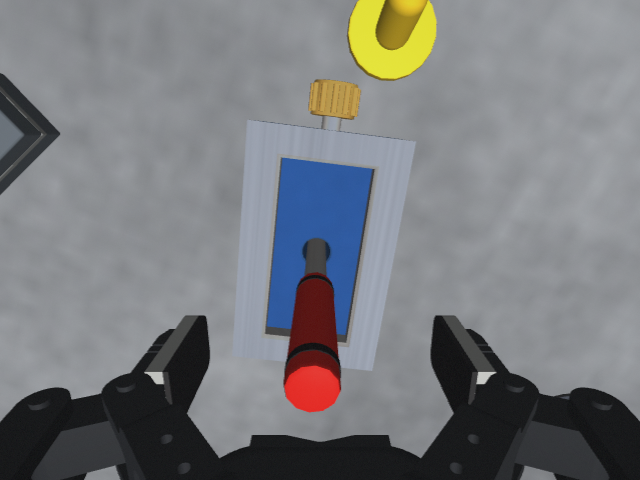

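Tool top is at (312,388), about 2 mm left of the midpoint between the fingers (320). I'll shift, then close.

Call:
arm_command(
  rows=[
    [-0.01,0.02,-0.03,0,0,0],
    [-0.01,0.02,-0.03,0,0,0],
  ],
)

```text
time: 4.62
ee_pos: [561.8, 30.0, 304.1]
tcp_rot: [0.0, 0.981, 0.196, 0.0]
force: [0.1, -0.8, 0.6]
width: 1.004
finger_force: 0.0
```

Call:
arm_command(
  rows=[
    [0,0,0,0,0,0],
    [0,0,0,0,0,0],
    [0,0,0,0,0,0],
    [0,0,0,0,0,0],
    [0,0,0,0,0,0],
  ],
  claw=0,
  grip_force=50,
)

```text
time: 5.25
ee_pos: [561.9, 29.8, 303.8]
tcp_rot: [0.0, 0.981, 0.196, 0.0]
force: [-0.1, 0.3, 2.6]
width: 0.195
finger_force: 48.7
```

Call:
arm_command(
  rows=[
    [0,0,0,0,0,0],
    [0,0,0,0,0,0],
    [0,0,0,0,0,0],
  ],
)

```text
time: 5.62
ee_pos: [561.9, 29.8, 303.8]
tcp_rot: [0.0, 0.981, 0.196, 0.0]
force: [1.2, -1.1, 4.0]
width: 0.196
finger_force: 48.7
```

Call:
arm_command(
  rows=[
    [0,0,0.2,0,0,0],
    [0,0,0.5,0,0,0],
    [0,0,0.8,0,0,0],
    [0,0,1,0,0,0],
    [0,0,1,0,0,0],
  ],
)

```text
time: 6.25
ee_pos: [561.9, 30.0, 404.6]
tcp_rot: [0.0, 0.981, 0.196, 0.001]
force: [-1.1, -0.4, -0.8]
width: 0.196
finger_force: 48.8
```

Call:
arm_command(
  rows=[
    [-0.05,-0.18,0.2,0,0,0],
    [-0.15,-0.5,0.2,0,0,0],
    [-0.27,-0.9,0.2,0,0,0],
    [-0.27,-0.9,0.2,0,0,0],
  ],
)

```text
time: 6.75
ee_pos: [534.0, -63.1, 422.4]
tcp_rot: [0.0, 0.981, 0.193, -0.001]
force: [-0.1, 1.0, -0.6]
width: 0.195
finger_force: 48.9
```

Call:
arm_command(
  rows=[
    [-0.13,-0.45,0,0,0,0],
    [-0.27,-0.9,0,0,0,0],
    [-0.27,-0.9,0,0,0,0],
  ],
)

```text
time: 7.12
ee_pos: [506.9, -152.8, 422.5]
tcp_rot: [-0.0, 0.981, 0.193, -0.001]
force: [0.7, 0.2, -1.0]
width: 0.197
finger_force: 49.0
```

```bash
python3 - <<'E'
from h import *
p=wrist("w3"); print(ctrl.state()["ee_pos"],ctrl.state()["width"])
for t in("cup","pickup"):
    q=cut_out(t,p)[0]; m=q["mask"].astype(np.uint8); print(q["conf"],cv2.boundingRect(m),q["pixel"])
print(proj(p,[[481,-239,85],[481,-239,0]]))
E
```

```text
[ 507.54961635 -150.78434861  422.69745391] 0.19683208823899062
0.78 (354, 224, 80, 91) [392.8, 267.0]
0.66 (290, 225, 60, 197) [322.9, 345.3]
[[400.55462337 287.07781848]
 [384.74882013 255.4130766 ]]
```

View pics/w3.png

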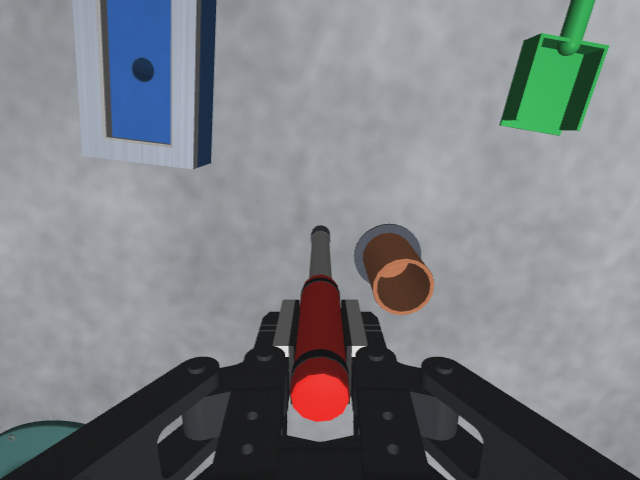

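The wrist view shows the tool held upright, foot at (320,231) and top at (320,396); the cup mouth is centred at (404,286) and its foot disk near (387,255).

```bash
python3 - <<'E'
from h import *
p=wrist(); e=ctrl.state()["ee_pos"]
c=atz(p,(404,286),85); print(c, e, c-e)
print("foot expected px if on axis", proj(p,[[e[0],e[1],e[2]-154.7-150]]),proj(p,[[e[0],e[1],e[2]-154.7+30]]), c)
E
```

```text
[ 484.96559878 -237.52662917   85.        ] [ 508.19515383 -148.87612909  423.18980524] [ -23.22955505  -88.65050008 -338.18980524]
foot expected px if on axis [[320.35180106 234.9804676 ]] [[320.87718006 400.8613066 ]] [ 484.96559878 -237.52662917   85.        ]
```

Call:
arm_command(
  rows=[
    [-0.12,-0.45,0,0,0,0],
    [-0.25,-0.89,0,0,0,0],
    [-0.25,-0.89,0,0,0,0],
    [-0.25,-0.89,0,0,0,0],
  ],
)

```text
time: 7.82
ee_pos: [483.4, -237.9, 423.5]
tcp_rot: [-0.0, 0.981, 0.196, 0.0]
force: [-0.1, 0.4, -2.0]
width: 0.195
finger_force: 49.1
```

Call:
arm_command(
  rows=[
    [0,0,-0.25,0,0,0],
    [0,0,-0.5,0,0,0],
    [0,0,-0.75,0,0,0],
    [0,0,-1,0,0,0],
    [0,0,-1,0,0,0],
  ],
)

```text
time: 8.45
ee_pos: [483.0, -237.6, 322.4]
tcp_rot: [-0.001, 0.98, 0.197, -0.001]
force: [0.2, -0.3, -1.5]
width: 0.196
finger_force: 49.1
```

Call:
arm_command(
  rows=[
    [0,0,-0.05,0,0,0],
    [0,0,-0.1,0,0,0],
    [0,0,-0.1,0,0,0],
  ],
)

```text
time: 8.82
ee_pos: [482.9, -239.1, 313.8]
tcp_rot: [0.0, 0.981, 0.196, 0.0]
force: [-0.6, 0.0, -0.7]
width: 0.199
finger_force: 49.1
```

Call:
arm_command(
  rows=[
    [0,0,-0.02,0,0,0],
    [0,0,-0.03,0,0,0],
  ],
)

```text
time: 9.07
ee_pos: [482.8, -239.2, 310.7]
tcp_rot: [0.0, 0.981, 0.196, 0.0]
force: [-0.5, -0.2, -0.7]
width: 0.197
finger_force: 49.1
```

```bash
python3 - <<'E'
from h import *
p=wrist(); a=p["pixels"]; s=grab_frame("side")["pixels"][100:280,330:500]
cv2.imwrite("pics/c4.png",np.hstack([cv2.resize(a,(400,300)),cv2.resize(s,(283,300),interpolation=2)])); print(ctrl.state()["force"],ctrl.state()["ee_pos"])
E
```

```text
[-1.39119372 -0.51273027 -1.56421093] [ 482.78036695 -239.17703105  310.63080423]
```

View pics/c4.png

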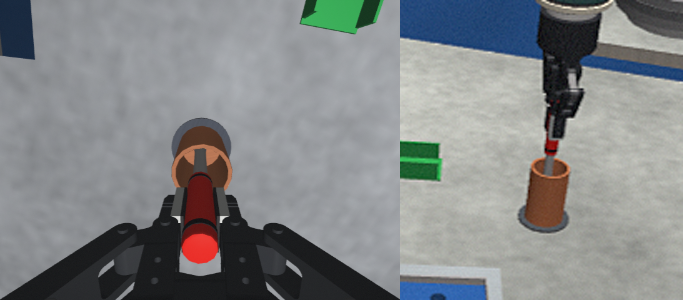

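The tool is inside the cup (rim around the stem at about (202,170) in the wrist half). I'll release it and raise.

Call:
arm_command(
  rows=[
    [0,0,0,0,0,0],
    [0,0,0,0,0,0],
    [0,0,0,0,0,0],
    [0,0,0,0,0,0],
    [0,0,0,0,0,0],
  ],
  claw=1,
)

```text
time: 9.8
ee_pos: [482.8, -239.2, 310.7]
tcp_rot: [-0.0, 0.981, 0.196, -0.0]
force: [0.2, 0.6, 0.3]
width: 1.003
finger_force: 0.0
```

Call:
arm_command(
  rows=[
    [0,0,0.3,0,0,0],
    [0,0,0.65,0,0,0],
    [0,0,1,0,0,0],
    [0,0,1,0,0,0],
  ],
)

```text
time: 10.3
ee_pos: [483.2, -239.3, 413.1]
tcp_rot: [0.001, 0.981, 0.196, 0.002]
force: [-0.1, -0.2, 0.5]
width: 1.001
finger_force: 0.0
```

```bash
python3 - <<'E'
from h import *
p=wrist(); a=p["pixels"]; s=grab_frame("side")["pixels"][100:280,330:500]
cv2.imwrite("pics/c5.png",np.hstack([cv2.resize(a,(400,300)),cv2.resize(s,(283,300),interpolation=2)])); print(ctrl.state()["ee_pos"])
E
```

```text
[ 482.66351308 -239.12732412  410.42662593]
```

View pics/c5.png

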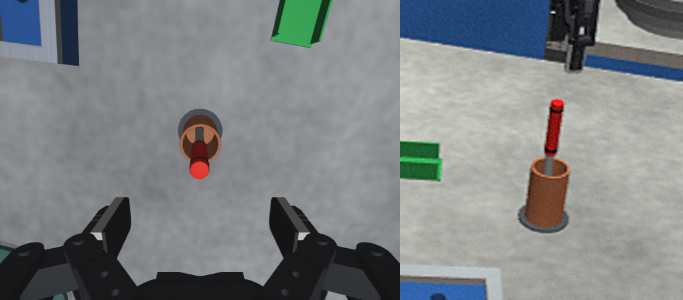

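The tool stands in the cup, almost upright. Next I'll move above the block and turn +128°.

Call:
arm_command(
  rows=[
    [0.07,0.84,0,0,0,0.1185],
    [0.07,0.84,0,0,0,0.1185],
    [0.07,0.84,0,0,0,0.1185],
  ],
)

```text
time: 10.78
ee_pos: [489.8, -153.6, 409.8]
tcp_rot: [-0.001, 0.927, 0.376, -0.0]
force: [-0.3, -0.4, -0.3]
width: 0.998
finger_force: 0.0
```

Call:
arm_command(
  rows=[
    [0.07,0.84,0,0,0,0.1185],
    [0.07,0.84,0,0,0,0.1185],
    [0.07,0.84,0,0,0,0.1185],
  ],
)

```text
time: 11.15
ee_pos: [496.8, -70.6, 410.0]
tcp_rot: [-0.0, 0.842, 0.539, -0.0]
force: [0.5, -0.6, -0.2]
width: 1.0
finger_force: 0.0
```

Call:
arm_command(
  rows=[
    [0.07,0.84,0,0,0,0.1185],
    [0.07,0.84,0,0,0,0.1185],
    [0.07,0.84,0,0,0,0.1185],
  ],
)

```text
time: 11.52
ee_pos: [504.0, 12.7, 410.1]
tcp_rot: [-0.0, 0.729, 0.685, -0.0]
force: [0.0, -0.6, 0.0]
width: 0.997
finger_force: 0.0
```

Call:
arm_command(
  rows=[
    [0.07,0.84,0,0,0,0.1185],
    [0.07,0.84,0,0,0,0.1185],
    [0.07,0.84,0,0,0,0.1185],
  ],
)

```text
time: 11.9
ee_pos: [511.2, 96.2, 410.1]
tcp_rot: [-0.0, 0.59, 0.807, -0.0]
force: [-0.1, -1.3, -0.1]
width: 1.002
finger_force: 0.0
```

Call:
arm_command(
  rows=[
    [0.07,0.84,0,0,0,0.1185],
    [0.07,0.84,0,0,0,0.1185],
    [0.07,0.84,0,0,0,0.1185],
  ],
)

```text
time: 12.28
ee_pos: [518.4, 179.9, 410.0]
tcp_rot: [-0.0, 0.431, 0.902, -0.0]
force: [0.5, -1.1, -0.1]
width: 1.001
finger_force: 0.0
```

Call:
arm_command(
  rows=[
    [0.07,0.84,0,0,0,0.1185],
    [0.07,0.84,0,0,0,0.1185],
    [0.07,0.84,0,0,0,0.1185],
    [0.07,0.84,0,0,0,0.1185],
  ],
)

```text
time: 12.78
ee_pos: [525.6, 262.5, 410.2]
tcp_rot: [0.0, 0.259, 0.966, -0.001]
force: [0.3, 1.0, 0.3]
width: 1.0
finger_force: 0.0
```

```bash
python3 - <<'E'
from h import *
p=wrist("w6"); s=ctrl.state(); print(s["ee_pos"],s["joints"].round(2),s["tcp_rot"])
q=cut_out("block",p)[0]; m=q["mask"].astype(np.uint8); print(q["conf"],cv2.minAreaRect(cv2.findNonZero(m)),q["pixel"])
E
```

```text
[525.54629328 262.64861816 410.39643431] [ 0.11  0.47 -0.84  1.68  0.37  1.16  0.23] [ 1.88062747e-04  2.58039758e-01  9.66134024e-01 -7.03518191e-04]
0.76 ((326.6009216308594, 205.92755126953125), (120.10104370117188, 56.82830047607422), 88.02507019042969) [325.6, 203.7]
```

View pics/w6.png

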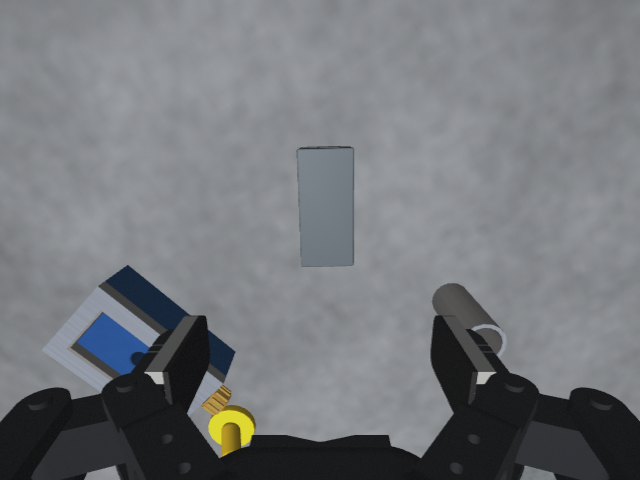

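The block's top corners are at (297,148), (353,148), (354,265), (302,266), nearly aligned with the hand.

```bash
python3 - <<'E'
from h import *
p=wrist()
mk=cut_out("block",p)[0]["mask"].astype(np.uint8)
a=p["pixels"]; g=cv2.cvtColor(a,cv2.COLOR_BGR2GRAY)
def sq(cs,z):
    c=np.array([atz(p,q,z)[:2] for q in cs]); print("ctr",c.mean(0).round(1),"sides",np.linalg.norm(c-np.roll(c,-1,0),axis=1).round(1),"ang",[np.degrees(np.arctan2(*(c[i]-c[j])[::-1])).round(1) for i,j in ((0,3),(1,2))])
sq([(297.5,148.5),(353,148.5),(354,265),(302,266)],36)
sq(cv2.boxPoints(cv2.minAreaRect(cv2.findNonZero(mk))),36)
for r in (165,185,205,225,245):
    d=np.abs(np.diff(cv2.GaussianBlur(g,(5,5),0)[r].astype(int))); print(r, 280+d[280:320].argmax(), 335+d[335:370].argmax())
print(ctrl.state()["ee_pos"],np.degrees(Ro.from_quat(np.roll(ctrl.state()["tcp_rot"],-1)).as_matrix()[:2,0]@[1,1j]*0+np.angle(Ro.from_quat(np.roll(ctrl.state()["tcp_rot"],-1)).as_matrix()[:2,0]@[1,1j])))
E
```

```text
ctr [526.  270.4] sides [ 48.4 108.2  49.8 109.2] ang [np.float64(151.5), np.float64(152.2)]
ctr [525.3 270.2] sides [ 50.7 112.4  55.8 112.6] ang [np.float64(151.3), np.float64(153.9)]
165 295 353
185 296 352
205 297 353
225 298 352
245 298 352Traceback (most recent call last):
  File "<stdin>", line 11, in <module>
TypeError: ufunc 'degrees' not supported for the input types, and the inputs could not be safely coerced to any supported types according to the casting rule ''safe''
```

Call:
arm_command(
  rows=[
    [0,0.06,-0.5,0,0,0.005],
    [0,0.06,-1,0,0,0.005],
    [0,0.06,-1,0,0,0.005],
  ],
)

```text
time: 13.35
ee_pos: [524.3, 269.8, 308.3]
tcp_rot: [-0.002, 0.247, 0.969, -0.002]
force: [0.1, 0.6, 1.3]
width: 1.001
finger_force: 0.0
```

Call:
arm_command(
  rows=[
    [0,0,-0.4,0,0,0],
    [0,0,-0.7,0,0,0],
    [0,0,-0.7,0,0,0],
    [0,0,-0.7,0,0,0],
  ],
)

```text
time: 13.85
ee_pos: [525.5, 271.2, 243.1]
tcp_rot: [0.001, 0.247, 0.969, 0.001]
force: [-0.4, -0.4, 0.6]
width: 0.997
finger_force: 0.0
```

```bash
python3 - <<'E'
from h import *
p=wrist("w7"); s=ctrl.state(); print(s["ee_pos"],s["joints"].round(2),s["tcp_rot"]); print(proj(p,[[526,268.5,36]]), K(p))
E
```

```text
[525.4681434  271.18856356 242.97714582] [ 0.01  0.67 -0.72  1.8   0.56  0.88  0.1 ] [1.10788684e-03 2.46908093e-01 9.69037950e-01 7.86005213e-04]
[[312.85552443 288.87275753]] (np.float64(382.8927986228512), 319.7779285870584, 246.46621837362244)
```

View pics/w7.png

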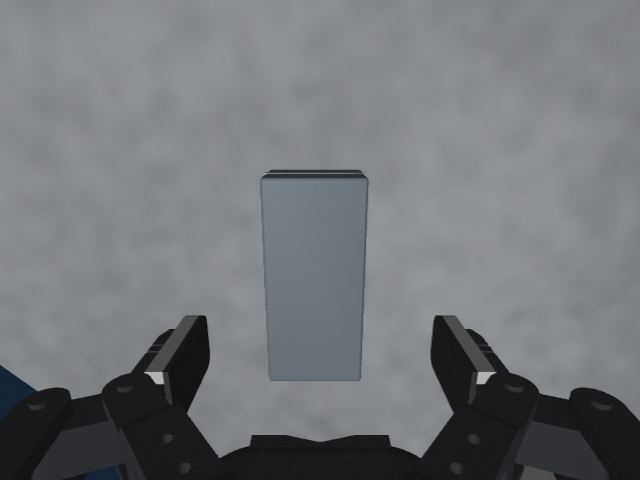

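Close view: block top corners at (261,177), (368,177), (361,380), (269,380), aligned and a few pixels left of centre.

```bash
python3 - <<'E'
from h import *
p=wrist(); s=ctrl.state()
c=np.array([atz(p,q,36)[:2] for q in [(261,177),(368,177),(361.5,380),(269,380)]]); print(c.mean(0),np.linalg.norm(c-np.roll(c,-1,0),axis=1).round(1),np.degrees([np.arctan2(*(c[i]-c[j])[::-1]) for i,j in ((0,3),(1,2))]))
R=Ro.from_quat(np.roll(s["tcp_rot"],-1)).as_matrix(); d=np.r_[c.mean(0),0]-s["ee_pos"]; print("tool-frame offset",R.T@d, np.degrees(np.arctan2(R[1,0],R[0,0])), s["ee_pos"])
E
```

```text
[525.71093551 269.82226894] [ 48.9 109.4  50.2 109.3] [151.05396489 151.75381236]
tool-frame offset [ -0.47474857  -1.39474279 242.69505961] 151.41299788829215 [525.38100299 271.07804407 242.69605853]
```

Call:
arm_command(
  rows=[
    [0,-0.01,-0.3,0,0,0],
    [0,-0.01,-0.5,0,0,0],
    [0,-0.01,-0.58,0,0,0],
    [0,-0.01,-0.58,0,0,0],
  ],
)

```text
time: 14.45
ee_pos: [524.8, 270.1, 182.8]
tcp_rot: [-0.0, 0.247, 0.969, -0.0]
force: [-0.3, -0.5, -0.6]
width: 1.002
finger_force: 0.0
```

Call:
arm_command(
  rows=[
    [0,0,0,0,0,0],
    [0,0,0,0,0,0],
    [0,0,0,0,0,0],
    [0,0,0,0,0,0],
    [0,0,0,0,0,0],
  ],
  claw=0,
  grip_force=80,
)

```text
time: 15.08
ee_pos: [525.0, 270.0, 183.6]
tcp_rot: [0.001, 0.247, 0.969, 0.0]
force: [-2.6, -2.2, 9.8]
width: 0.568
finger_force: 84.0
```

Call:
arm_command(
  rows=[
    [0,0,0,0,0,0],
    [0,0,0,0,0,0],
  ],
)

```text
time: 15.32
ee_pos: [525.0, 270.0, 183.6]
tcp_rot: [0.001, 0.247, 0.969, 0.0]
force: [-2.2, -2.6, 10.3]
width: 0.566
finger_force: 84.0
```

Call:
arm_command(
  rows=[
    [0,0,0.1,0,0,0],
    [0,0,0.3,0,0,0],
    [0,0,0.55,0,0,0],
    [0,0,0.8,0,0,0],
    [0,0,1,0,0,0],
  ],
)

```text
time: 15.95
ee_pos: [524.8, 269.9, 284.8]
tcp_rot: [0.001, 0.247, 0.969, 0.0]
force: [0.9, 0.1, -3.7]
width: 0.571
finger_force: 83.2
```

Call:
arm_command(
  rows=[
    [0,0,0.2,0,0,0],
    [0,0,0.2,0,0,0],
    [0,0,0.2,0,0,0],
  ],
)

```text
time: 16.32
ee_pos: [524.7, 269.6, 302.0]
tcp_rot: [-0.0, 0.247, 0.969, -0.0]
force: [0.3, -0.5, -3.5]
width: 0.573
finger_force: 83.3
```

```bash
python3 - <<'E'
from h import *
p=wrist("w8"); s=ctrl.state(); print(s["ee_pos"],s["joints"].round(2),s["tcp_rot"],s["force"],s["width"])
q=cut_out("block",p)
for r in q[:1]: print(r["conf"],cv2.minAreaRect(cv2.findNonZero(r["mask"].astype(np.uint8))))
q=grab_frame("side"); cv2.imwrite("pics/sd8.png",q["pixels"])
cv2.imwrite("pics/c8.png",np.hstack([cv2.resize(p["pixels"],(480,360)),cv2.resize(q["pixels"][200:440,220:430],(315,360))]))
E
```

```text
[524.64951794 269.60729189 301.81313428] [ 0.05  0.59 -0.77  1.77  0.49  0.98  0.15] [-4.99665424e-04  2.46677008e-01  9.69097516e-01 -4.56729922e-04] [-0.28778825  0.64028993 -3.13477939] 0.5727740346424587
0.59 ((319.5, 313.0), (254.0, 157.0), 90.0)
```

View pics/c8.png

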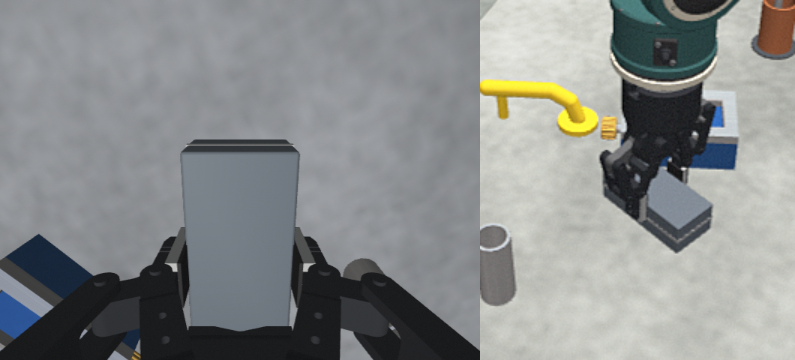

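The block is held level (front top edge from (181,153) to (299,153) in the shrunk wrist view). I've used my 10 pictures, so from here I'll measure numerically. I'll move to a stand-off on the +x side of the jig, with the hand turned to jig yaw.

Call:
arm_command(
  rows=[
    [0.1,-0.14,0,0,0,0.016],
    [0.25,-0.34,0,0,0,0.04],
    [0.4,-0.54,0,0,0,0.06],
    [0.52,-0.69,0,0,0,0.081],
  ],
)

```text
time: 16.98
ee_pos: [577.3, 199.8, 302.0]
tcp_rot: [-0.0, 0.121, 0.993, -0.0]
force: [0.3, -0.1, -3.5]
width: 0.565
finger_force: 83.2
```

Call:
arm_command(
  rows=[
    [0.17,-0.23,0,0,0,0.027],
    [0.34,-0.46,0,0,0,0.054],
    [0.52,-0.69,0,0,0,0.081],
  ],
)

```text
time: 17.35
ee_pos: [629.2, 131.1, 302.0]
tcp_rot: [-0.0, -0.007, 1.0, -0.0]
force: [-0.2, 0.1, -3.0]
width: 0.566
finger_force: 83.2
```

Call:
arm_command(
  rows=[
    [0.17,-0.23,0,0,0,0.027],
    [0.34,-0.46,0,0,0,0.054],
    [0.45,-0.6,0,0,0,0.07],
    [0.52,-0.69,0,0,0,0.081],
    [0.52,-0.69,0,0,0,0.081],
  ],
)

```text
time: 17.98
ee_pos: [681.0, 62.1, 301.7]
tcp_rot: [-0.001, -0.131, 0.991, 0.0]
force: [0.1, 0.6, -3.4]
width: 0.569
finger_force: 83.2
```

```bash
cat >> h.py <<'E'
from scipy.optimize import minimize
def rect(l,w,z,n=40):
    u=np.linspace(-.5,.5,n); o=np.full(n,.5)
    P=np.vstack([np.c_[u*l,o*w],np.c_[u*l,-o*w],np.c_[o*l,u*w],np.c_[-o*l,u*w]]); return np.c_[P,np.full(len(P),z)]
def fit(p,x0,pts,proj2,step=(6,6,3),valid=None):
    g=cv2.GaussianBlur(cv2.cvtColor(p["pixels"],cv2.COLOR_BGR2GRAY),(3,3),0)
    e=cv2.Canny(g,25,60)
    if valid is not None: e[~valid]=0
    dt=np.minimum(cv2.distanceTransform(255-e,cv2.DIST_L2,5),8)
    def cost(v):
        a=np.radians(v[2]); R=np.array([[np.cos(a),-np.sin(a)],[np.sin(a),np.cos(a)]])
        q=np.c_[pts[:,:2]@R.T+v[:2],pts[:,2]]; uv=proj2(p,q).astype(np.float32)
        ok=(uv[:,0]>2)&(uv[:,0]<637)&(uv[:,1]>2)&(uv[:,1]<477)
        if valid is not None: ok&=valid[np.clip(uv[:,1],0,479).astype(int),np.clip(uv[:,0],0,639).astype(int)]
        if ok.sum()<30: return 99
        return cv2.remap(dt,uv[ok,0],uv[ok,1],cv2.INTER_LINEAR).mean()
    best=None
    for dx in(-1,0,1):
        for dy in(-1,0,1):
            for da in (-1,0,1):
                s=np.array(x0)+np.array([dx,dy,da])*step
                r=minimize(cost,s,method="Nelder-Mead",options=dict(initial_simplex=s+np.vstack([np.zeros(3),np.diag(np.array(step)*.5)])))
                if best is None or r.fun<best.fun: best=r
    return best
JIG=np.vstack([rect(150,94,57),rect(116,56,57)])
def projtool(p,X):
    f,cx,cy=K(p); M=np.linalg.inv(np.array(p["hand_eye"])); c=X@M[:3,:3].T+M[:3,3]
    return c[:,:2]/c[:,2:]*f+[cx,cy]
E
python3 - <<'E'
from h import *
p=wrist("w9"); s=ctrl.state(); print(s["ee_pos"],s["joints"].round(2),s["tcp_rot"],s["force"].round(1))
R=Ro.from_quat(np.roll(s["tcp_rot"],-1)).as_matrix(); print("hand x",np.degrees(np.arctan2(R[1,0],R[0,0]))%360)
for J in (JIG,rect(150,94,57),rect(116,56,57)):
    b=fit(p,[562.5,27.3,15],J,proj); print("jig",b.x,b.fun)
print(proj(p,[[562.5,27.3,57]]), [proj(p,rect(150,94,57)+[562.5,27.3,0]).min(0),proj(p,rect(150,94,57)+[562.5,27.3,0]).max(0)])
v=np.zeros((480,640),bool); v[:285]=True
b=fit(p,[0,0,0],rect(110,50,147.6),projtool,valid=v); print("block in tool",b.x,b.fun)
T0=[b.x]
E
```

```text
[680.64611395  62.91053668 301.96030135] [ 0.42  0.79 -0.88  1.52  0.65  1.14  1.25] [-4.76478661e-04 -1.31602783e-01  9.91302396e-01  1.98652715e-04] [-0.   0.8 -4. ]
hand x 195.12445699625914
jig [562.84497221  29.58663547  15.77176517] 1.40329110622406
jig [565.49740389  30.72369811  15.12847971] 0.7197123169898987
jig [562.81151689  28.88938051  15.38642891] 0.9274469614028931
[[313.39293503  26.1565467 ]] [array([ 194.60389594, -194.92081897]), array([456.92715665, 195.45607888])]
block in tool [-1.61955272  0.53616405 -0.02047528] 0.28483396768569946
```

Call:
arm_command(
  rows=[
    [0.2,0.05,0.1,0,0,0],
    [0.4,0.1,0.2,0,0,0],
    [0.6,0.16,0.2,0,0,0],
    [0.6,0.16,0.2,0,0,0],
    [0.6,0.16,0.2,0,0,0],
  ],
)

```text
time: 18.65
ee_pos: [740.2, 79.5, 322.3]
tcp_rot: [-0.0, -0.132, 0.991, -0.0]
force: [-1.0, -0.7, -3.8]
width: 0.568
finger_force: 83.1
```

```bash
python3 - <<'E'
from h import *
for i in range(2):
    p=wrist(); s=ctrl.state(); e=s["ee_pos"]; print(e)
    R=Ro.from_quat(np.roll(s["tcp_rot"],-1)).as_matrix(); hx=np.degrees(np.arctan2(R[1,0],R[0,0]))%360
    print(hx,"rows",proj(p,rect(150,94,57)+[562.5,27.3,0]).min(0))
    v=np.zeros((480,640),bool); v[:285]=True
    b=fit(p,[0,0,0],rect(110,50,147.6),projtool,valid=v); print("block in tool",b.x.round(2),b.fun)
    bw=R@[b.x[0],b.x[1],0]
    v[:]=False; v[:200]=True
    for J in (JIG,rect(150,94,57),rect(116,56,57),rect(114,54,57)):
        j=fit(p,[562.5,27.3,15],J,proj,valid=v); print("jig",j.x.round(2),round(j.fun,2),"shift",(j.x[:2]-e[:2]-bw[:2]).round(2),"turn",(j.x[2]+180-hx-b.x[2]*-1).round(2))
E
```

```text
[740.22625602  79.15109074 322.51093733]
195.19973326299618 rows [ 193.41443993 -341.80268179]
block in tool [-1.62  0.55 -0.01] 0.3104296922683716
jig [562.84  30.04  15.21] 0.7 shift [-178.81  -50.07] turn 0.0
jig [563.29  30.07  15.24] 0.28 shift [-178.35  -50.03] turn 0.02
jig [562.77  30.27  15.24] 0.53 shift [-178.88  -49.84] turn 0.03
jig [563.78  30.37  15.23] 0.1 shift [-177.87  -49.73] turn 0.02
[740.31878224  78.91669321 322.61822271]
195.18474041740865 rows [ 194.0846345  -341.41271664]
block in tool [-1.67  0.21  0.37] 0.4604622423648834
jig [563.22  30.2   15.24] 0.72 shift [-178.66  -49.35] turn 0.42
jig [563.48  29.89  15.58] 0.29 shift [-178.39  -49.67] turn 0.77
jig [562.85  29.82  15.23] 0.63 shift [-179.03  -49.73] turn 0.41
jig [563.73  30.37  15.22] 0.2 shift [-178.14  -49.18] turn 0.41
```

Call:
arm_command(
  rows=[
    [-0.3,-0.08,0.3,0,0,0],
    [-0.6,-0.16,0.6,0,0,0],
    [-0.9,-0.24,0.8,0,0,0],
    [-0.9,-0.24,0.8,0,0,0],
    [-0.9,-0.24,0.8,0,0,0],
  ],
)

```text
time: 19.38
ee_pos: [650.8, 54.5, 402.5]
tcp_rot: [0.0, -0.132, 0.991, -0.0]
force: [-0.0, 0.5, -2.9]
width: 0.568
finger_force: 84.2
```

```bash
cat > m.py <<'E'
from h import *
for i in range(2):
    p=wrist(f"m{i}"); s=ctrl.state(); e=s["ee_pos"]; print(e.round(2),s["force"].round(1))
    R=Ro.from_quat(np.roll(s["tcp_rot"],-1)).as_matrix(); hx=np.degrees(np.arctan2(R[1,0],R[0,0]))%360
    q=proj(p,rect(150,94,57)+[562.8,28.5,0]); print(round(hx,2),"rows",q.min(0).round(),q.max(0).round())
    v=np.zeros((480,640),bool); v[:285]=True
    b=fit(p,[0,0,0],rect(110,50,147.6),projtool,valid=v); print("block in tool",b.x.round(2),round(b.fun,2))
    bw=R@[b.x[0],b.x[1],0]
    v[:]=False; v[:195]=True
    for J in (JIG,rect(150,94,57),rect(116,56,57),rect(114,54,57)):
        j=fit(p,[562.8,28.5,15],J,proj,valid=v); print("jig",j.x.round(2),round(j.fun,2),"shift",(j.x[:2]-e[:2]-bw[:2]).round(2),"turn",(j.x[2]+180-hx+b.x[2]).round(2))
E
python3 m.py
```

```text
[651.    54.68 402.12] [ 0.  -0.1 -2.9]
195.16 rows [238. -23.] [406. 212.]
block in tool [-1.62  0.54 -0.02] 0.27
jig [562.4   29.72  15.54] 0.93 shift [-90.03 -25.91] turn 0.35
jig [557.07  28.23  15.33] 0.83 shift [-95.35 -27.4 ] turn 0.15
jig [562.4   29.7   15.85] 0.74 shift [-90.03 -25.93] turn 0.67
jig [563.55  30.01  15.4 ] 0.32 shift [-88.87 -25.62] turn 0.21
[651.08  54.85 401.97] [ 0.  -0.  -2.9]
195.18 rows [237. -23.] [406. 212.]
block in tool [-1.62  0.54 -0.02] 0.27
jig [562.31  29.67  15.48] 0.91 shift [-90.2  -26.13] turn 0.29
jig [557.06  28.24  15.2 ] 0.8 shift [-95.45 -27.55] turn 0.01
jig [562.49  29.05  15.52] 0.75 shift [-90.02 -26.75] turn 0.33
jig [563.64  29.96  15.4 ] 0.3 shift [-88.86 -25.84] turn 0.2
```

Call:
arm_command(
  rows=[
    [-0.3,-0.09,0,0,0,0],
    [-0.6,-0.18,0,0,0,0],
    [-0.89,-0.26,0,0,0,0.001],
    [-0.89,-0.26,0,0,0,0.001],
  ],
)

```text
time: 19.98
ee_pos: [560.9, 28.5, 402.3]
tcp_rot: [-0.0, -0.134, 0.991, -0.0]
force: [0.3, -0.9, -2.0]
width: 0.569
finger_force: 84.1
```

Call:
arm_command(
  rows=[
    [0,0,-0.25,0,0,0],
    [0,0,-0.6,0,0,0],
    [0,0,-0.9,0,0,0],
    [0,0,-1,0,0,0],
    [0,0,-1,0,0,0],
  ],
)

```text
time: 20.6
ee_pos: [562.2, 29.2, 302.6]
tcp_rot: [-0.0, -0.134, 0.991, 0.0]
force: [0.1, 1.2, -2.5]
width: 0.57
finger_force: 83.9
```

Call:
arm_command(
  rows=[
    [0,0,-0.2,0,0,0],
    [0,0,-0.4,0,0,0],
    [0,0,-0.52,0,0,0],
    [0,0,-0.52,0,0,0],
  ],
)

```text
time: 21.1
ee_pos: [561.6, 28.9, 249.7]
tcp_rot: [-0.001, -0.134, 0.991, 0.0]
force: [1.2, 0.5, -2.6]
width: 0.569
finger_force: 84.1
```

```bash
python3 - <<'E'
from h import *
s=ctrl.state(); p=wrist("w10"); e=s["ee_pos"]; print(e.round(2),s["force"].round(1),s["tcp_rot"].round(4),s["joints"].round(2))
R=Ro.from_quat(np.roll(s["tcp_rot"],-1)).as_matrix(); hx=np.degrees(np.arctan2(R[1,0],R[0,0]))%360
v=np.zeros((480,640),bool); v[:285]=True
b=fit(p,[0,0,0],rect(110,50,147.6),projtool,valid=v); print("block in tool",b.x.round(2),round(b.fun,2))
bw=R@[b.x[0],b.x[1],0]; print("block world",(e+bw)[:2])
bp=cv2.fillConvexPoly(np.zeros((480,640),np.uint8),cv2.convexHull(projtool(p,np.vstack([rect(114,54,147.6),rect(110,50,183.6)])).astype(np.int32)),1)
v[:]=False; v[:270]=True; v&=bp==0
for J in (rect(150,94,57),rect(114,54,57),np.vstack([rect(150,94,57),rect(114,54,57)])):
    q=proj(p,J+[563,29,0]); j=fit(p,[563,29.5,15.3],J,proj,valid=v,step=(4,4,1.5)); print(q.min(0).round(),"jig",j.x.round(2),round(j.fun,2),"shift",(j.x[:2]-e[:2]-bw[:2]).round(2),"turn",(j.x[2]+180-hx+b.x[2]).round(2))
for nm,e2,rot in (("w2",[563.4,27.37,308.8],[0,.98066,.1957,0]),):
    T=np.eye(4);T[:3,:3]=Ro.from_quat(np.roll(rot,-1)).as_matrix();T[:3,3]=e2
    pp=dict(p,pixels=cv2.imread(f"pics/{nm}.png"),world_to_cam=np.linalg.inv(T@p["hand_eye"])); v[:]=0; v[:340,215:425]=1
    for J in (rect(150,94,57),rect(114,54,57)): j=fit(pp,[563,28,15],J,proj,valid=v); print(nm,j.x.round(2),round(j.fun,2))
E
```

```text
[561.61  28.87 249.68] [ 1.2  0.5 -2.6] [-7.000e-04 -1.338e-01  9.910e-01  2.000e-04] [ 0.56  0.68 -0.88  1.87  0.66  0.92  1.2 ]
block in tool [-1.62  0.51 -0.02] 0.3
block world [563.04136038  29.78822301]
[191. 107.] jig [563.74  30.09  15.4 ] 0.18 shift [0.7 0.3] turn -0.0
[236. 165.] jig [561.48  29.7   15.39] 0.04 shift [-1.57 -0.09] turn -0.01
[191. 107.] jig [563.74  30.07  15.4 ] 0.36 shift [0.7  0.28] turn 0.0
w2 [561.62  28.9   15.61] 0.77
w2 [561.92  29.08  15.52] 0.93
```

Aligned within about 1 mm and 0.1°. I'll lower slowly, watching the force.

Call:
arm_command(
  rows=[
    [0,0,-0.04,0,0,0],
    [0,0,-0.07,0,0,0],
    [0,0,-0.1,0,0,0],
    [0,0,-0.13,0,0,0],
    [0,0,-0.13,0,0,0],
  ],
)

```text
time: 21.78
ee_pos: [561.8, 28.9, 237.5]
tcp_rot: [-0.0, -0.134, 0.991, -0.0]
force: [-0.2, -0.3, -2.9]
width: 0.573
finger_force: 84.1
```

Bottom edge is below the rim with no contact force.

Call:
arm_command(
  rows=[
    [0,0,-0.02,0,0,0],
    [0,0,-0.04,0,0,0],
    [0,0,-0.06,0,0,0],
    [0,0,-0.075,0,0,0],
    [0,0,-0.075,0,0,0],
  ],
)

```text
time: 22.4
ee_pos: [561.8, 28.9, 230.1]
tcp_rot: [-0.0, -0.134, 0.991, -0.0]
force: [-0.1, 0.3, -3.6]
width: 0.565
finger_force: 84.1
```

Call:
arm_command(
  rows=[
    [0,0,-0.01,0,0,0],
    [0,0,-0.01,0,0,0],
    [0,0,-0.02,0,0,0],
    [0,0,-0.02,0,0,0],
  ],
)

```text
time: 22.9
ee_pos: [561.9, 28.9, 228.6]
tcp_rot: [0.0, -0.134, 0.991, -0.0]
force: [-4.9, -1.8, 7.9]
width: 0.566
finger_force: 85.3
```

Call:
arm_command(
  rows=[
    [0,0,0,0,0,0],
    [0,0,0,0,0,0],
    [0,0,0,0,0,0],
    [0,0,0,0,0,0],
  ],
  claw=0.95,
)

```text
time: 23.4
ee_pos: [561.8, 28.8, 228.2]
tcp_rot: [0.0, -0.134, 0.991, -0.0]
force: [-0.5, -0.5, 0.3]
width: 0.948
finger_force: 0.0
```

Call:
arm_command(
  rows=[
    [0,0,0.1,0,0,0],
    [0,0,0.4,0,0,0],
    [0,0,0.7,0,0,0],
    [0,0,1,0,0,0],
    [0,0,1,0,0,0],
  ],
)

```text
time: 24.02
ee_pos: [562.2, 29.1, 330.6]
tcp_rot: [0.002, -0.134, 0.991, -0.0]
force: [0.3, 0.5, -0.7]
width: 0.947
finger_force: 0.0
```

Call:
arm_command(
  rows=[
    [0,0,0.5,0,0,0],
    [0,0,0.8,0,0,0],
    [0,0,0.8,0,0,0],
    [0,0,0.8,0,0,0],
  ],
)

```text
time: 24.52
ee_pos: [561.6, 28.6, 407.3]
tcp_rot: [-0.0, -0.134, 0.991, -0.0]
force: [-0.4, 1.3, -0.3]
width: 0.952
finger_force: 0.0
```

```bash
python3 - <<'E'
from h import *
s=ctrl.state(); p=wrist("w11"); print(s["ee_pos"].round(1),s["force"].round(1))
for z in (78,81,84):
    b=fit(p,[563.4,30,15.3],rect(110,50,z),proj,step=(4,4,1.5)); print(z,b.x.round(2),round(b.fun,2))
b=fit(p,[563.4,30,15.3],rect(150,94,57),proj,step=(4,4,1.5)); print("jig",b.x.round(2),round(b.fun,2))
sd=grab_frame("side")
for t in ("pickup","cup","block"):
    for q in cut_out(t,sd)[:1]: print(t,round(q["conf"],2),cv2.boundingRect(q["mask"].astype(np.uint8)))
# expected side-view block if seated at jig
c=rect(110,50,81,2); a=np.radians(15.4); R=np.array([[np.cos(a),-np.sin(a)],[np.sin(a),np.cos(a)]])
print(proj(sd,np.c_[c[:,:2]@R.T+[563.4,30],c[:,2]]).round())
E
```

```text
[561.6  28.6 407.3] [-0.4  1.3 -0.3]
78 [564.42  28.69  15.41] 0.38
81 [564.    28.82  15.72] 0.51
84 [562.02  29.07  15.42] 0.71
jig [563.74  30.11  15.39] 0.69
pickup 0.86 (417, 160, 12, 45)
cup 0.7 (402, 196, 30, 44)
block 0.67 (325, 256, 58, 29)
[[382. 274.]
 [325. 271.]
 [381. 258.]
 [326. 255.]
 [326. 255.]
 [325. 271.]
 [381. 258.]
 [382. 274.]]
```

```bash
python3 -c "
from h import *
print(ctrl.hand_in())"
```

```text
the job is handed in; nothing more can be done
None
```

I stood the pickup tool in the copper cup and set the emery block in the pocket, by measurement within about 1.5 mm of centre and fully down. I then released it and handed the job in at about 25 s, keeping the moves clear of the sleeve, scoop and stone handle (not re-measured at the end); no verdict came back.

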